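# Fit the spacer sleeve on the grinder shaft and index it to the gauge

## Task

Fit the big spacer sleeve (of the three steel ones on the bench, the one that is both tall and wide) over the upright grinder shaft on the carriage, lowering it by hand until it sits fully home on the shoulder; do not let it drop down the shaft. Then move the carriage (it has a black handle pin) along the rail until it clicks into the detent where the shaft stands in line with the dial gauge, and let go. Leave the other two sleeves standing where they are.

Things in the scene. Friction and masses are not known exactly. Their poses are not given: they have to be found in the camera images.
- sleeve: The sleeve to fit: plain steel tube standing upright on the bench, outside diameter 36 mm, bore 23 mm, 45 mm tall. Origin at the centre of its underside, z along its axis, up. It is the only one both tall and wide.
- short_ring: Bystander: steel ring standing on the bench, outside diameter 36 mm, bore 23 mm, only 18 mm tall. Origin at the centre of its underside.
- thin_tube: Bystander: slim steel tube standing on the bench, outside diameter 22 mm, bore 14 mm, 45 mm tall. Origin at the centre of its underside.
- rail: Rail slide fixed on the bench: dark base plate 110 mm wide (x) and 400 mm long (y) with two round steel rails, 28 mm high. Origin on the bench on the rail's centre line; y along the rails, z up. The carriage starts near the +y end and travels towards the rail's -y.
- gauge_tip (a point): Tip of the thin plunger of the dial gauge fixed at the gauge station: 30 mm to the rail's +x of the centre line, 86 mm over the bench, pointing along the rail's -x at the shaft's place in the station. The 50 mm dial stands 81 to 99 mm from the centre line, its top 111 mm over the bench.
- carriage (a joint): Position of the carriage along the rail in m: 0 = stop at the +y end, growing towards the rail's -y; 0.150 = in the spring-ball detent of the gauge station; 0.185 = far stop, beyond the station. Starts between 0 and 0.05. The detent draws the carriage in from about 5 mm to either side; sliding takes about 1 N, passing into or out of the detent about 5 N.
- shoulder (a point): Centre of the flat shoulder on the carriage at the foot of the shaft, 62 mm over the bench: the sleeve's underside rests here when home. The shoulder is 42 mm in diameter, on a grey gearbox flange of 64 mm diameter whose top is 56 mm over the bench; under it is an aluminium carriage plate 96 mm wide with its top 42 mm over the bench. z up, y along the rail like the rail's y.
- shaft_tip (a point): Centre of the shaft's top, 58 mm above the shoulder (120 mm over the bench). The shaft is bright steel, 20 mm in diameter, its last 8 mm tapering to 11 mm diameter.
- handle_top (a point): Centre of the top of the carriage's upright black handle pin: 16 mm in diameter, 40 mm tall (from 42 to 82 mm over the bench), 78 mm from the shaft axis towards the rail's +y (the trailing end). Can be pinched from above or pushed.
- station (a point): Point fixed to the rail where the centre of the shoulder (point shoulder) stands when the carriage is in the gauge station's detent (62 mm over the bench).
Mind the look-alikes: they are no part of the job. What is shaped like the sleeve but blue, red or yellow is not meant.

How it is judged:
By the outcome, as a careful person would: the job done as asked, in the order asked, and still so for the second after the job is handed in, with the robot touching nothing.
It also fails if it takes over 59 s, if anything falls off the work surface, if the arm or the gripper's body presses on something with over 40 N, if the wrist force passes 120 N, or if a joint passes its speed limit or range.

## Robot

A 6-joint arm with a two-finger parallel gripper is mounted at the origin on the work surface. World frame = base frame: x ahead of the robot, y to its left, z up, the work surface at z = 0. Lengths are in m, angles in rad, forces in N, time in s.
With the tool pointing down it reaches from about 0.225 to 0.875 m from the base axis. Payload 3.4 kg.
Tool frame: the origin (TCP) lies at the very end of the fingers, on their centre line; the grasp point (between the pads) lies manip.grip_point_offset behind it (manip.grip_point_offset is the distance from the TCP to the grasp point, in m); z points along the fingers, y is the line along which they close (so a half turn about z gives the same grasp; the last joint's range is limited). The gripper opens to 85 mm and grips with 20 to 120 N. Pads are 22 mm wide; open, the fingers measure 114 mm over their backs; the gripper's body (76 mm by 85 mm) begins 54 mm behind the grasp point. The pads swing forward as they close: fully open they stand 13 mm farther back than shut.
Start: joints at [1.024, 0.276, 1.505, -0, 1.361, -0.121], TCP at [0.238, 0.524, 0.231] pointing down, gripper open.
Joint ranges: [-2.89, 2.89], [-0.75, 2.08], [0.22, 2.7], [-1.18, 4.32], [0.11, 2.71], [-2.7, 2.7]. Speed limits (rad/s): [2.57, 2.57, 3.14, 3.14, 3.14, 3.14].

## Interface

Orientations are given as a unit quaternion [w, x, y, z].
In Python, from rig import manip gives the robot as it stands.
- The arm moves only by the shell command python3 -m pendant 'ROWS' [FORCE]. ROWS is JSON, a list of rows, each an object of numbers: "jaw": the opening, from -1 (shut) to 1 (fully open); "tx", "ty", "tz": the shift along the world's x, y, z in cm; "ax", "ay", "az": the turn, a rotation vector about the world's x, y, z in degrees. In form: [{"jaw": .., "tx": .., "ty": .., "tz": .., "ax": .., "ay": .., "az": ..}, ...]. A call has 1 to 10 rows; each row is the pose to reach, as a shift and turn from the pose commanded when the call began; what a row does not reach only later rows make up. A row lasts 1/8 s, in which the tool goes at most 62.5 mm and 10.7 degrees, less where a joint would pass 70% of its speed; a pose out of reach is approached as far as the arm can. A call with a gripper value outside its range is refused whole. The fingers move at their own pace and stop on an object; FORCE is the grip in N (left out, the last holds). Time passes only in rows, so rows that repeat a pose let the fingers close. It gives the time, the measured TCP pose, the force, the opening and the grip force at its end, in the units of the state.
- manip.get_state(): the state, without advancing time (a new reading comes with each control period).
- manip.get_image(name): name is "side" or "top"; returns a dict with "pixels" (384x512x3 uint8, blue, green, red), "depth" (384x512 float32, m along the optical axis (not along the pixel's ray), 0 where there is no reading), "fx", "fy", "cx", "cy" (pixels), "pose" (4x4, takes a point from camera to world coordinates). Camera axes: x right, y down, z forward; pixel columns grow to the right and rows downward; lengths in m; the calibration is good to about 2 mm. A picture is of the moment at which its call begins.
- manip.sign_off(): hands the job in; it is judged then, once.
The state is a dict: "clock": time; "qpos": joint angles; "qd": joint speeds; "effort": joint torques, N m; "position": TCP position; "ee_rot": TCP orientation; "contact_force": force on the tool from outside, world axes, zero at the start; "moment": the same for the moment, N m; "width": finger opening in m; "gripper_force": force on a finger pad.
Only numpy, scipy, OpenCV 4.12 (cv2) and the standard library are available. Lean on these libraries where they do the work, as an engineer would, in place of code of your own. Each camera call takes 0.05 s, during which the arm holds its last target. There are 200 camera calls.

## Working session

There is one attempt and no reset: what is moved stays moved. The work goes in short steps, Python scripts to look and compute and a shell command to move; the robot and the scene stay as the last step left them, time stands still between calls to the robot, and variables do not carry over. Pictures are saved under pics/ and viewed, at most 10 in all, crops included, and the job is handed in when it is done.

```bash
mkdir -p pics; cat > h.py <<'E'
from rig import manip
import numpy as np, cv2
def ray(im,u,v):
    T=np.array(im["pose"]); d=T[:3,:3]@np.array([(u-im["cx"])/im["fx"],(v-im["cy"])/im["fy"],1.]); return T[:3,3],d
def onz(im,u,v,z):
    o,d=ray(im,u,v); return o+d*(z-o[2])/d[2]
def pt(im,u,v):
    o,d=ray(im,u,v); return o+d*im["depth"][int(round(v)),int(round(u))]
def cloud(im):
    D=im["depth"]; v,u=np.mgrid[:D.shape[0],:D.shape[1]]
    P=np.stack([(u-im["cx"])/im["fx"]*D,(v-im["cy"])/im["fy"]*D,D],-1); T=np.array(im["pose"])
    P=P@T[:3,:3].T+T[:3,3]; P[D==0]=np.nan; return P
E
python3 - <<'E'
from h import *
for n in("top","side"):
    im=manip.get_image(n); cv2.imwrite(f"pics/{n}0.png",im["pixels"]); np.save(f"{n}0.npy",im,allow_pickle=True)
    print(n,im["fx"],im["cx"],im["cy"],np.round(im["pose"],3).tolist())
print(manip.get_state(),manip.grip_point_offset)
E
```

```text
top 431.61001724667284 247.92200731640912 198.67258016726268 [[-0.007, -0.995, 0.095, 0.433], [-1.0, 0.006, -0.007, -0.04], [0.007, -0.095, -0.995, 1.02], [0.0, 0.0, 0.0, 1.0]]
side 390.46212077603855 255.67039857202008 192.68763357283288 [[0.921, -0.247, 0.302, 0.267], [-0.389, -0.532, 0.752, -0.737], [-0.025, -0.81, -0.586, 0.656], [0.0, 0.0, 0.0, 1.0]]
{'clock': 0.1, 'qpos': array([ 1.02397754e+00,  2.76548212e-01,  1.50599998e+00,  9.36211535e-06,
        1.36070081e+00, -1.21004390e-01]), 'qd': array([ 1.48934100e-05, -3.75142573e-04, -1.93468860e-03,  5.10017012e-04,
       -1.01474598e-03, -2.81307547e-04]), 'effort': array([ 2.38213514e-03, -4.17696190e+01, -2.46403009e+01,  2.49126997e-04,
        5.71386088e-03, -1.06175574e-05]), 'position': array([0.23727142, 0.52325179, 0.23051944]), 'ee_rot': array([-2.75751586e-04,  2.11303228e-01,  9.77420206e-01, -7.80933094e-04]), 'contact_force': array([ 0.18384634,  0.67589242, -0.45503599]), 'moment': array([-0.01942899,  0.009678  ,  0.00017043]), 'gripper_force': 0.0, 'width': 0.08535758621300966} 0.0187
```

View pics/top0.png

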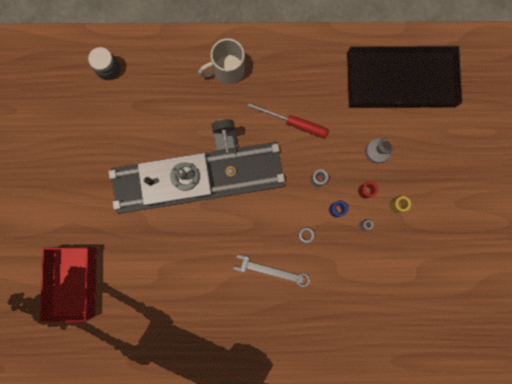

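View pics/side0.png

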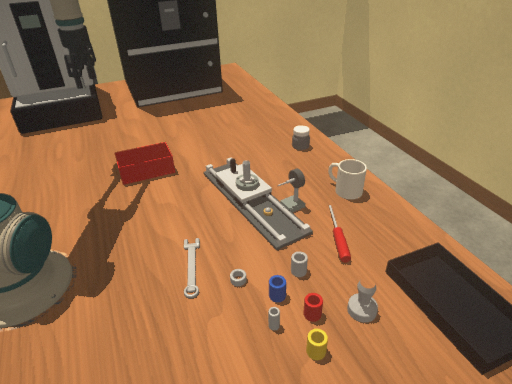

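Top view: the steel candidates are (320,177), a tall wide tube; (307,235), a short ring; and (368,225), a slim tube. In the side view they are at (300,264), (238,278) and (274,318). The first fits, since it is tall and wide. The carriage shaft is at (185,176) in the top view, the handle at (150,181), and the gauge on the +x side.

```bash
python3 - <<'E'
from h import *
t=np.load("top0.npy",allow_pickle=True).item(); s=np.load("side0.npy",allow_pickle=True).item()
a=cv2.resize(t["pixels"][120:250,290:420],(500,500),interpolation=cv2.INTER_CUBIC)
b=cv2.resize(t["pixels"][130:230,100:300],(800,400),interpolation=cv2.INTER_CUBIC)
cv2.imwrite("pics/c1.png",np.hstack([cv2.resize(a,(400,400)),cv2.resize(s["pixels"][230:350,220:340],(400,400),interpolation=cv2.INTER_CUBIC)]))
cv2.imwrite("pics/c2.png",np.vstack([b[:, :],])) 
for n,im in(("top",t),("side",s)):
    C=cloud(im); print(n,"valid",np.isfinite(C[...,2]).mean())
    for nm,(u,v) in dict(top=dict(sl=(320,177),ring=(307,235),thin=(368,225),shaft=(185,176),handle=(150,181)),side=dict(sl=(300,264),ring=(238,278),thin=(274,318),shaft=(246,172),handle=(233,165)))[n].items():
        w=C[v-14:v+15,u-14:u+15].reshape(-1,3); w=w[np.isfinite(w[:,2])]
        zt=np.percentile(w[:,2],99.5); k=w[w[:,2]>zt-.006]
        print(nm,len(k),"ztop",round(zt,4),"mean",k.mean(0).round(4),"mid",((k.max(0)+k.min(0))/2).round(4),"ext",np.ptp(k,axis=0).round(4),"zmin",w[:,2].min().round(4))
E
```

```text
top valid 0.9958852132161459
sl 108 ztop 0.0483 mean [ 0.5765 -0.2125  0.0458] mid [ 0.5762 -0.2118  0.0463] ext [0.0349 0.0344 0.0079] zmin -0.0056
ring 105 ztop 0.0212 mean [ 0.4441 -0.1815  0.0185] mid [ 0.4449 -0.1807  0.0189] ext [0.0346 0.0347 0.007 ] zmin -0.0046
thin 47 ztop 0.0478 mean [ 0.4671 -0.3177  0.0458] mid [ 0.4672 -0.3174  0.0464] ext [0.0182 0.0207 0.0088] zmin -0.0047
shaft 40 ztop 0.1194 mean [0.5775 0.0968 0.1165] mid [0.5774 0.097  0.1172] ext [0.017  0.0152 0.0074] zmin 0.0365
handle 41 ztop 0.0842 mean [0.5657 0.1742 0.0819] mid [0.5656 0.1744 0.0821] ext [0.014  0.0157 0.0075] zmin 0.0064
side valid 0.9960734049479166
sl 119 ztop 0.0475 mean [ 0.5739 -0.2117  0.045 ] mid [ 0.5744 -0.2107  0.045 ] ext [0.0356 0.0362 0.0067] zmin -0.0028
ring 117 ztop 0.0207 mean [ 0.4414 -0.1814  0.0183] mid [ 0.4419 -0.1812  0.0181] ext [0.0357 0.0344 0.0062] zmin -0.002
thin 71 ztop 0.0472 mean [ 0.4642 -0.3176  0.0452] mid [ 0.4641 -0.3166  0.0447] ext [0.0211 0.0219 0.0067] zmin -0.0023
shaft 25 ztop 0.1178 mean [0.5746 0.0945 0.1158] mid [0.5764 0.0964 0.1164] ext [0.0169 0.0156 0.0087] zmin -0.0023
handle 20 ztop 0.1177 mean [0.5726 0.0943 0.1159] mid [0.5729 0.0964 0.1164] ext [0.0099 0.0156 0.0087] zmin -0.0023
```

View pics/c1.png

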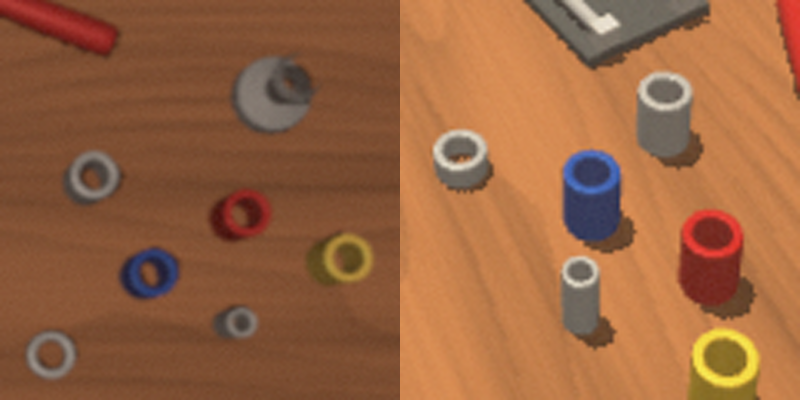

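View pics/c2.png

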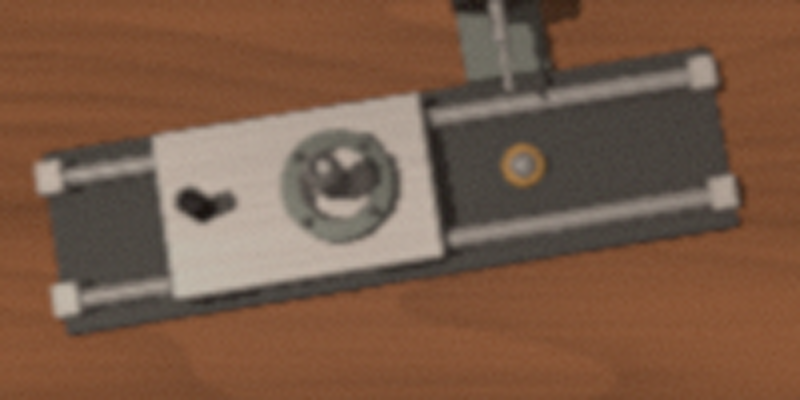

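The crop confirms it: top (320,177) / side (300,264) is the only bare steel tube that is both tall and wide. The centre is about (0.5755, -0.2115) with its top at about 45 mm, and both views agree. The shaft is at (0.577, 0.0965) and the handle at (0.5657, 0.1743), 78 mm apart as specified.

```bash
python3 -m pendant '[{"jaw":1,"tx":2.4,"ty":-5.2},{"jaw":1,"tx":4.8,"ty":-10.4},{"jaw":1,"tx":7.2,"ty":-15.6},{"jaw":1,"tx":9.6,"ty":-20.8},{"jaw":1,"tx":12,"ty":-26},{"jaw":1,"tx":14.4,"ty":-31.2},{"jaw":1,"tx":16.8,"ty":-36.4},{"jaw":1,"tx":19.2,"ty":-41.6},{"jaw":1,"tx":21.6,"ty":-46.8},{"jaw":1,"tx":24,"ty":-52}]' 40
python3 -m pendant '[{"jaw":1,"tx":2.4,"ty":-5.2},{"jaw":1,"tx":4.8,"ty":-10.4},{"jaw":1,"tx":7.2,"ty":-15.6},{"jaw":1,"tx":9,"ty":-19.5},{"jaw":1,"tx":9.8,"ty":-21.5},{"jaw":1,"tx":9.8,"ty":-21.5},{"jaw":1,"tx":9.8,"ty":-21.5},{"jaw":1,"tx":9.8,"ty":-21.5}]'
python3 - <<'E'
from h import *
t=np.load("top0.npy",allow_pickle=True).item()
hsv=cv2.cvtColor(t["pixels"],cv2.COLOR_BGR2HSV)
C=cloud(t)
for u,v in((339,209),(368,190),(402,204)): 
    w=C[v-12:v+13,u-12:u+13].reshape(-1,3); k=w[w[:,2]>.04]; print(k.mean(0).round(3))
for z in(.084,.086): print("tip",onz(t,227,152,z).round(4), pt(t,227,152).round(4), pt(t,227,150).round(4))
print("rail ends",[onz(t,u,v,.028).round(3) for u,v in((111,173.5),(116,205),(275.5,148),(281,178))])
print(manip.get_state()["position"],manip.get_state()["ee_rot"])
E
```

```text
[ 0.504 -0.254  0.046]
[ 0.547 -0.324  0.046]
[ 0.514 -0.397  0.045]
tip [ 0.6262 -0.0021  0.084 ] [ 0.6258 -0.0021  0.086 ] [ 0.6299 -0.0022  0.0876]
tip [ 0.6258 -0.0021  0.086 ] [ 0.6258 -0.0021  0.086 ] [ 0.6299 -0.0022  0.0876]
rail ends [array([0.589, 0.269, 0.028]), array([0.515, 0.256, 0.028]), array([ 0.647, -0.113,  0.028]), array([ 0.576, -0.125,  0.028])]
[0.23727142 0.52325179 0.23051944] [-2.75751586e-04  2.11303228e-01  9.77420206e-01 -7.80933094e-04]invalid input at $[0]: expected keys jaw, tx, ty, tz, ax, ay, az
invalid input at $[0]: expected keys jaw, tx, ty, tz, ax, ay, az
```

```bash
python3 -m pendant '[{"jaw":1,"tx":2.4,"ty":-5.2,"tz":0,"ax":0,"ay":0,"az":0},{"jaw":1,"tx":4.8,"ty":-10.4,"tz":0,"ax":0,"ay":0,"az":0},{"jaw":1,"tx":7.2,"ty":-15.6,"tz":0,"ax":0,"ay":0,"az":0},{"jaw":1,"tx":9.6,"ty":-20.8,"tz":0,"ax":0,"ay":0,"az":0},{"jaw":1,"tx":12,"ty":-26,"tz":0,"ax":0,"ay":0,"az":0},{"jaw":1,"tx":14.4,"ty":-31.2,"tz":0,"ax":0,"ay":0,"az":0},{"jaw":1,"tx":16.8,"ty":-36.4,"tz":0,"ax":0,"ay":0,"az":0},{"jaw":1,"tx":19.2,"ty":-41.6,"tz":0,"ax":0,"ay":0,"az":0},{"jaw":1,"tx":21.6,"ty":-46.8,"tz":0,"ax":0,"ay":0,"az":0},{"jaw":1,"tx":24,"ty":-52,"tz":0,"ax":0,"ay":0,"az":0}]' 40
python3 -m pendant '[{"jaw":1,"tx":2.4,"ty":-5.2,"tz":0,"ax":0,"ay":0,"az":0},{"jaw":1,"tx":4.8,"ty":-10.4,"tz":0,"ax":0,"ay":0,"az":0},{"jaw":1,"tx":7.2,"ty":-15.6,"tz":0,"ax":0,"ay":0,"az":0},{"jaw":1,"tx":9,"ty":-19.5,"tz":0,"ax":0,"ay":0,"az":0},{"jaw":1,"tx":9.8,"ty":-21.5,"tz":0,"ax":0,"ay":0,"az":0},{"jaw":1,"tx":9.8,"ty":-21.5,"tz":0,"ax":0,"ay":0,"az":0},{"jaw":1,"tx":9.8,"ty":-21.5,"tz":0,"ax":0,"ay":0,"az":0},{"jaw":1,"tx":9.8,"ty":-21.5,"tz":0,"ax":0,"ay":0,"az":0}]'
```

```text
clock: 1.35
position: [0.4778, 0.0019, 0.2311]
ee_rot: [-0.0, 0.211, 0.977, 0.0]
contact_force: [0.6, 0.7, -0.4]
width: 0.0855
gripper_force: 0.0
clock: 2.35
position: [0.575, -0.2096, 0.2317]
ee_rot: [-0.0, 0.211, 0.978, 0.0]
contact_force: [0.1, 0.1, -0.3]
width: 0.0855
gripper_force: 0.0
```

```bash
python3 -m pendant '[{"jaw":1,"tx":0,"ty":0,"tz":-5,"ax":0,"ay":0,"az":0},{"jaw":1,"tx":0,"ty":0,"tz":-10,"ax":0,"ay":0,"az":0},{"jaw":1,"tx":0,"ty":0,"tz":-15,"ax":0,"ay":0,"az":0},{"jaw":1,"tx":0,"ty":0,"tz":-19,"ax":0,"ay":0,"az":0},{"jaw":1,"tx":0,"ty":0,"tz":-21,"ax":0,"ay":0,"az":0},{"jaw":1,"tx":0,"ty":0,"tz":-22,"ax":0,"ay":0,"az":0},{"jaw":1,"tx":0,"ty":0,"tz":-22,"ax":0,"ay":0,"az":0}]'
python3 -m pendant '[{"jaw":0.4,"tx":0,"ty":0,"tz":0,"ax":0,"ay":0,"az":0},{"jaw":0.1,"tx":0,"ty":0,"tz":0,"ax":0,"ay":0,"az":0},{"jaw":-0.1,"tx":0,"ty":0,"tz":0,"ax":0,"ay":0,"az":0},{"jaw":-0.3,"tx":0,"ty":0,"tz":0,"ax":0,"ay":0,"az":0},{"jaw":-1,"tx":0,"ty":0,"tz":0,"ax":0,"ay":0,"az":0},{"jaw":-1,"tx":0,"ty":0,"tz":0,"ax":0,"ay":0,"az":0},{"jaw":-1,"tx":0,"ty":0,"tz":0,"ax":0,"ay":0,"az":0},{"jaw":-1,"tx":0,"ty":0,"tz":0,"ax":0,"ay":0,"az":0}]' 40
```

```text
clock: 3.22
position: [0.5755, -0.2107, 0.0114]
ee_rot: [-0.0, 0.211, 0.977, 0.0]
contact_force: [0.6, 0.0, 0.5]
width: 0.0857
gripper_force: 0.0
clock: 4.22
position: [0.576, -0.2114, 0.0123]
ee_rot: [0.001, 0.211, 0.977, -0.0]
contact_force: [-0.8, 0.9, 6.4]
width: 0.0357
gripper_force: 39.8
```

```bash
python3 -m pendant '[{"jaw":-1,"tx":0,"ty":0,"tz":2,"ax":0,"ay":0,"az":0},{"jaw":-1,"tx":0,"ty":0,"tz":6,"ax":0,"ay":0,"az":0},{"jaw":-1,"tx":0,"ty":0,"tz":11,"ax":0,"ay":0,"az":0},{"jaw":-1,"tx":0,"ty":0,"tz":15,"ax":0,"ay":0,"az":0},{"jaw":-1,"tx":0,"ty":3,"tz":15,"ax":0,"ay":0,"az":0},{"jaw":-1,"tx":0,"ty":8,"tz":15,"ax":0,"ay":0,"az":0},{"jaw":-1,"tx":0,"ty":13,"tz":15,"ax":0,"ay":0,"az":0},{"jaw":-1,"tx":0,"ty":18,"tz":15,"ax":0,"ay":0,"az":0},{"jaw":-1,"tx":0,"ty":23,"tz":15,"ax":0,"ay":0,"az":0},{"jaw":-1,"tx":0,"ty":27,"tz":15,"ax":0,"ay":0,"az":0}]'
python3 -m pendant '[{"jaw":-1,"tx":0,"ty":2.5,"tz":0,"ax":0,"ay":0,"az":0},{"jaw":-1,"tx":0.1,"ty":3.7,"tz":0,"ax":0,"ay":0,"az":0},{"jaw":-1,"tx":0.1,"ty":3.7,"tz":0,"ax":0,"ay":0,"az":0},{"jaw":-1,"tx":0.1,"ty":3.7,"tz":0,"ax":0,"ay":0,"az":0},{"jaw":-1,"tx":0.1,"ty":3.7,"tz":0,"ax":0,"ay":0,"az":0}]'
python3 - <<'E'
from h import *
im=manip.get_image("side"); np.save("side1.npy",im,allow_pickle=True)
cv2.imwrite("pics/s1.png",cv2.resize(im["pixels"][60:210,170:320],(600,600),interpolation=cv2.INTER_CUBIC))
p=manip.get_state()["position"];print(p)
T=np.array(im["pose"])
def proj(P): q=T[:3,:3].T@(np.array(P)-T[:3,3]); return (q[0]/q[2]*im["fx"]+im["cx"],q[1]/q[2]*im["fy"]+im["cy"])
print("expect shaft tip",proj([.577,.0965,.12]),"sleeve bottom",proj([.577,.096,.15]))
E
```

```text
clock: 5.48
position: [0.5749, 0.0605, 0.1608]
ee_rot: [-0.0, 0.211, 0.977, -0.0]
contact_force: [-0.1, -1.0, -2.0]
width: 0.0351
gripper_force: 40.3
clock: 6.1
position: [0.5766, 0.0946, 0.1613]
ee_rot: [-0.0, 0.212, 0.977, -0.0]
contact_force: [0.1, -0.8, -1.2]
width: 0.0355
gripper_force: 40.3
[0.5766067  0.09468167 0.16131791]
expect shaft tip (np.float64(246.10370078856513), np.float64(160.3170080259781)) sleeve bottom (np.float64(245.71972967298893), np.float64(150.51498722000815))
```

View pics/s1.png

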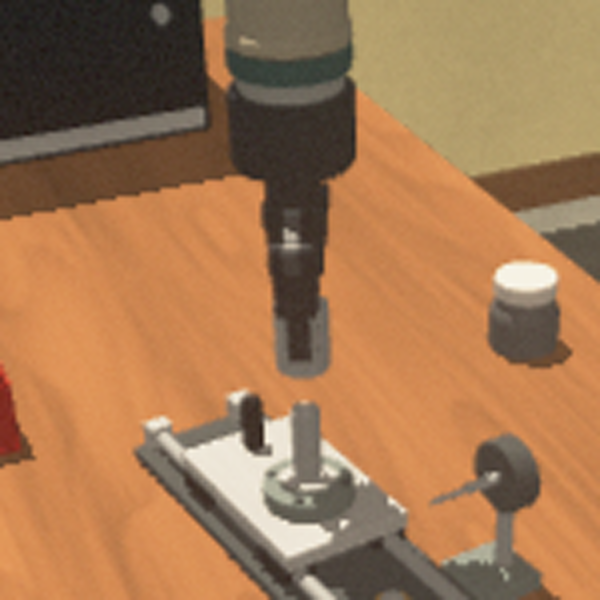

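The crop shows the held sleeve at about (302,345) above the shaft tip at (307,405), roughly 1 px (2 mm) off sideways. I'll measure the offset.

```bash
cat > rel.py <<'E'
from h import *
from scipy.optimize import least_squares
def axis(im,C,lo,hi,R,c0,rad):
    m=(C[...,2]>lo)&(C[...,2]<hi)&(np.hypot(C[...,0]-c0[0],C[...,1]-c0[1])<rad)&(im["pixels"].max(2)>75)
    P=C[m]
    f=least_squares(lambda c:np.hypot(P[:,0]-c[0],P[:,1]-c[1])-R,c0,loss="soft_l1",f_scale=.001).x
    # silhouette in the image: mid of left and right edge for each row
    v,u=np.where(m); w=[((u[v==r].min()+u[v==r].max())/2,r,np.ptp(u[v==r])+1) for r in np.unique(v) if (v==r).sum()>3]
    return f,len(P),w
E
python3 - <<'E'
from rel import *
im=np.load("side1.npy",allow_pickle=True).item(); C=cloud(im)
T=np.array(im["pose"])
for nm,a in dict(sl=(.146,.163,.018,(.577,.095),.026),sh=(.072,.112,.010,(.577,.0965),.016)).items():
    f,n,w=axis(im,C,*a); print(nm,f.round(4),n); print([(float(x),int(r),int(k)) for x,r,k in w])
# gray profiles
g=cv2.cvtColor(im["pixels"],cv2.COLOR_BGR2GRAY)
for r in (146,148,150,152,162,166,170,174): print(r,g[r,234:260].tolist())
E
```

```text
sl [0.5751 0.0952] 50
[(245.5, 149, 14), (245.5, 150, 14), (245.0, 151, 13), (245.0, 152, 13), (244.5, 153, 10)]
sh [0.5766 0.0997] 90
[(246.0, 165, 7), (246.0, 166, 7), (246.0, 167, 7), (246.0, 168, 7), (246.0, 169, 7), (246.0, 170, 7), (246.0, 171, 7), (246.0, 172, 7), (246.0, 173, 7), (246.0, 174, 7), (246.0, 175, 7), (246.5, 176, 6)]
146 [157, 157, 154, 148, 136, 118, 111, 98, 61, 50, 61, 60, 60, 79, 105, 101, 105, 107, 124, 154, 157, 155, 154, 158, 158, 159]
148 [153, 156, 158, 156, 144, 116, 111, 109, 69, 56, 54, 54, 58, 65, 106, 105, 107, 104, 122, 153, 158, 160, 156, 154, 154, 157]
150 [153, 150, 155, 155, 150, 118, 110, 109, 91, 87, 88, 87, 91, 88, 106, 109, 106, 102, 121, 152, 154, 157, 158, 158, 157, 155]
152 [156, 156, 150, 151, 155, 133, 113, 110, 113, 113, 111, 112, 106, 111, 115, 109, 107, 119, 145, 152, 153, 155, 155, 157, 161, 160]
162 [54, 91, 146, 150, 147, 149, 154, 159, 169, 124, 111, 114, 119, 113, 109, 110, 146, 151, 149, 151, 151, 154, 154, 153, 150, 149]
166 [51, 57, 219, 226, 230, 230, 230, 230, 201, 126, 113, 110, 114, 113, 111, 108, 151, 154, 152, 149, 151, 150, 149, 152, 151, 154]
170 [54, 51, 219, 229, 230, 230, 229, 230, 216, 136, 113, 114, 113, 115, 112, 107, 185, 204, 167, 153, 153, 150, 150, 145, 148, 153]
174 [222, 221, 219, 220, 229, 228, 228, 216, 213, 138, 111, 111, 112, 114, 111, 110, 140, 180, 196, 218, 222, 231, 190, 154, 146, 142]
```

Sideways the sleeve and shaft agree to within 0.5 mm. Along the viewing depth, the top view suggests about +1 mm in y. I'll apply that and descend gently, watching the force.

```bash
python3 -m pendant '[{"jaw":-1,"tx":0,"ty":0.1,"tz":-1,"ax":0,"ay":0,"az":0},{"jaw":-1,"tx":0,"ty":0.1,"tz":-2,"ax":0,"ay":0,"az":0},{"jaw":-1,"tx":0,"ty":0.1,"tz":-2.6,"ax":0,"ay":0,"az":0},{"jaw":-1,"tx":0,"ty":0.1,"tz":-2.9,"ax":0,"ay":0,"az":0},{"jaw":-1,"tx":0,"ty":0.1,"tz":-3.1,"ax":0,"ay":0,"az":0},{"jaw":-1,"tx":0,"ty":0.1,"tz":-3.3,"ax":0,"ay":0,"az":0},{"jaw":-1,"tx":0,"ty":0.1,"tz":-3.4,"ax":0,"ay":0,"az":0},{"jaw":-1,"tx":0,"ty":0.1,"tz":-3.4,"ax":0,"ay":0,"az":0}]'
```

```text
clock: 7.15
position: [0.5766, 0.0967, 0.1274]
ee_rot: [0.0, 0.211, 0.977, 0.0]
contact_force: [0.1, 0.3, -0.4]
width: 0.0356
gripper_force: 40.3
```

```bash
python3 -m pendant '[{"jaw":-1,"tx":0,"ty":0,"tz":-0.2,"ax":0,"ay":0,"az":0},{"jaw":-1,"tx":0,"ty":0,"tz":-0.4,"ax":0,"ay":0,"az":0},{"jaw":-1,"tx":0,"ty":0,"tz":-0.4,"ax":0,"ay":0,"az":0}]'
python3 -m pendant '[{"jaw":-1,"tx":0,"ty":0,"tz":-0.2,"ax":0,"ay":0,"az":0},{"jaw":-1,"tx":0,"ty":0,"tz":-0.4,"ax":0,"ay":0,"az":0},{"jaw":-1,"tx":0,"ty":0,"tz":-0.4,"ax":0,"ay":0,"az":0}]'
python3 - <<'E'
from h import *
im=manip.get_image("side")
cv2.imwrite("pics/s2.png",cv2.resize(im["pixels"][120:220,195:295],(600,600),interpolation=cv2.INTER_CUBIC))
E
```

```text
clock: 7.52
position: [0.5772, 0.097, 0.1234]
ee_rot: [0.001, 0.211, 0.977, 0.0]
contact_force: [2.0, 2.2, -2.2]
width: 0.0356
gripper_force: 40.3
clock: 7.9
position: [0.577, 0.0968, 0.1192]
ee_rot: [0.0, 0.211, 0.977, 0.0]
contact_force: [3.6, 2.4, -1.3]
width: 0.0358
gripper_force: 40.3
```

View pics/s2.png

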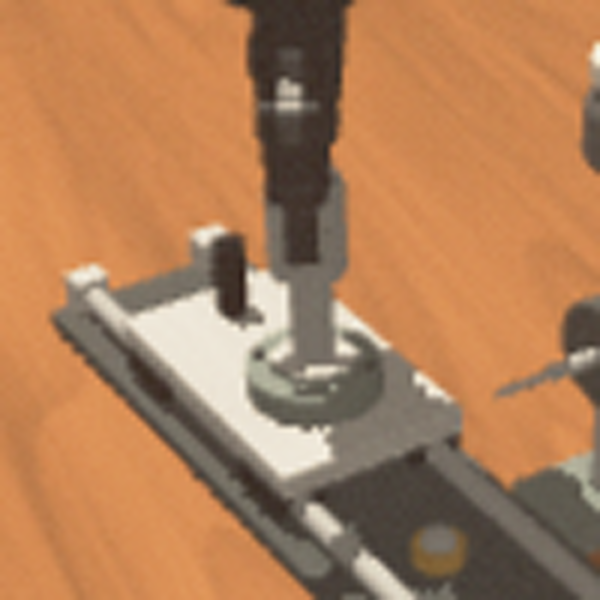

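The sleeve (centre col 307) is threaded on the shaft (centre col 313), slightly to the left. The force also points +x, so I shift about 1 mm in x and go on down.

```bash
python3 -m pendant '[{"jaw":-1,"tx":0.1,"ty":0.03,"tz":0,"ax":0,"ay":0,"az":0},{"jaw":-1,"tx":0.1,"ty":0.03,"tz":-0.2,"ax":0,"ay":0,"az":0},{"jaw":-1,"tx":0.1,"ty":0.03,"tz":-0.4,"ax":0,"ay":0,"az":0},{"jaw":-1,"tx":0.1,"ty":0.03,"tz":-0.6,"ax":0,"ay":0,"az":0},{"jaw":-1,"tx":0.1,"ty":0.03,"tz":-0.6,"ax":0,"ay":0,"az":0}]'
python3 -m pendant '[{"jaw":-1,"tx":0,"ty":0,"tz":-0.3,"ax":0,"ay":0,"az":0},{"jaw":-1,"tx":0,"ty":0,"tz":-0.6,"ax":0,"ay":0,"az":0},{"jaw":-1,"tx":0,"ty":0,"tz":-0.9,"ax":0,"ay":0,"az":0},{"jaw":-1,"tx":0,"ty":0,"tz":-1.2,"ax":0,"ay":0,"az":0},{"jaw":-1,"tx":0,"ty":0,"tz":-1.2,"ax":0,"ay":0,"az":0}]'
```

```text
clock: 8.57
position: [0.5771, 0.0969, 0.1129]
ee_rot: [-0.0, 0.211, 0.977, -0.0]
contact_force: [0.7, 0.1, -1.0]
width: 0.0355
gripper_force: 40.3
clock: 9.2
position: [0.5773, 0.097, 0.101]
ee_rot: [-0.0, 0.211, 0.977, -0.0]
contact_force: [-0.0, 0.6, -1.1]
width: 0.0358
gripper_force: 40.3
```

```bash
python3 -m pendant '[{"jaw":-1,"tx":0,"ty":0,"tz":-0.4,"ax":0,"ay":0,"az":0},{"jaw":-1,"tx":0,"ty":0,"tz":-0.8,"ax":0,"ay":0,"az":0},{"jaw":-1,"tx":0,"ty":0,"tz":-1.2,"ax":0,"ay":0,"az":0},{"jaw":-1,"tx":0,"ty":0,"tz":-1.6,"ax":0,"ay":0,"az":0},{"jaw":-1,"tx":0,"ty":0,"tz":-2.0,"ax":0,"ay":0,"az":0},{"jaw":-1,"tx":0,"ty":0,"tz":-2.3,"ax":0,"ay":0,"az":0},{"jaw":-1,"tx":0,"ty":0,"tz":-2.4,"ax":0,"ay":0,"az":0},{"jaw":-1,"tx":0,"ty":0,"tz":-2.5,"ax":0,"ay":0,"az":0},{"jaw":-1,"tx":0,"ty":0,"tz":-2.5,"ax":0,"ay":0,"az":0}]'
python3 -m pendant '[{"jaw":-1,"tx":0,"ty":0,"tz":-0.1,"ax":0,"ay":0,"az":0},{"jaw":-1,"tx":0,"ty":0,"tz":-0.2,"ax":0,"ay":0,"az":0},{"jaw":-1,"tx":0,"ty":0,"tz":-0.2,"ax":0,"ay":0,"az":0}]'
```

```text
clock: 10.32
position: [0.5775, 0.097, 0.0764]
ee_rot: [0.0, 0.211, 0.977, 0.0]
contact_force: [0.5, 0.3, -0.6]
width: 0.0356
gripper_force: 40.3
clock: 10.7
position: [0.5776, 0.097, 0.0743]
ee_rot: [0.0, 0.211, 0.977, 0.0]
contact_force: [0.2, -0.0, -1.5]
width: 0.0355
gripper_force: 40.4
```

```bash
for i in 1 2; do python3 -m pendant '[{"jaw":-1,"tx":0,"ty":0,"tz":-0.05,"ax":0,"ay":0,"az":0},{"jaw":-1,"tx":0,"ty":0,"tz":-0.1,"ax":0,"ay":0,"az":0},{"jaw":-1,"tx":0,"ty":0,"tz":-0.1,"ax":0,"ay":0,"az":0}]' | grep -E "pos|contact"; done
```

```text
position: [0.5775, 0.097, 0.0742]
contact_force: [-1.9, -0.2, 6.1]
position: [0.5776, 0.097, 0.0742]
contact_force: [-3.2, -0.7, 10.9]
```

Contact at TCP z 0.074, which is exactly 62 mm above the grasp height: the sleeve is home. I'll ease off, open and rise.

```bash
python3 -m pendant '[{"jaw":-1,"tx":0,"ty":0,"tz":0.1,"ax":0,"ay":0,"az":0},{"jaw":-1,"tx":0,"ty":0,"tz":0.15,"ax":0,"ay":0,"az":0},{"jaw":-0.1,"tx":0,"ty":0,"tz":0.15,"ax":0,"ay":0,"az":0},{"jaw":0.2,"tx":0,"ty":0,"tz":0.15,"ax":0,"ay":0,"az":0},{"jaw":0.4,"tx":0,"ty":0,"tz":0.15,"ax":0,"ay":0,"az":0},{"jaw":0.4,"tx":0,"ty":0,"tz":0.15,"ax":0,"ay":0,"az":0},{"jaw":0.4,"tx":0,"ty":0,"tz":0.15,"ax":0,"ay":0,"az":0}]'
python3 -m pendant '[{"jaw":0.4,"tx":0,"ty":0,"tz":1,"ax":0,"ay":0,"az":0},{"jaw":0.4,"tx":0,"ty":0,"tz":4,"ax":0,"ay":0,"az":0},{"jaw":0.4,"tx":0,"ty":0,"tz":9,"ax":0,"ay":0,"az":0},{"jaw":0.4,"tx":-0.6,"ty":4,"tz":11,"ax":0,"ay":0,"az":0},{"jaw":0.4,"tx":-1.2,"ty":9,"tz":11,"ax":0,"ay":0,"az":0},{"jaw":0.4,"tx":-2,"ty":14,"tz":11,"ax":0,"ay":0,"az":0},{"jaw":0.4,"tx":-3.5,"ty":20,"tz":11,"ax":0,"ay":0,"az":0},{"jaw":0.4,"tx":-3.5,"ty":20,"tz":11,"ax":0,"ay":0,"az":0}]'
python3 - <<'E'
from h import *
for n in("top","side"):
    im=manip.get_image(n); np.save(f"{n}2.npy",im,allow_pickle=True); C=cloud(im)
    if n=="side": cv2.imwrite("pics/s3.png",cv2.resize(im["pixels"][130:230,195:295],(600,600),interpolation=cv2.INTER_CUBIC))
    else:
        m=(np.hypot(C[...,0]-.577,C[...,1]-.097)<.03); 
        k=C[m&(C[...,2]>.097)&(C[...,2]<.113)]; print("sleeve top",k.mean(0),len(k)); k=C[m&(C[...,2]>.114)]; print("tip",k.mean(0),len(k))
        k=C[(np.hypot(C[...,0]-.5657,C[...,1]-.1743)<.02)&(C[...,2]>.074)&(C[...,2]<.09)];print("handle",k.mean(0),len(k),(k.max(0)+k.min(0))/2)
E
```

```text
clock: 12.32
position: [0.5775, 0.097, 0.0737]
ee_rot: [-0.0, 0.211, 0.977, 0.0]
contact_force: [-0.3, 0.2, -0.4]
width: 0.0595
gripper_force: 0.0
clock: 13.32
position: [0.5411, 0.3012, 0.1846]
ee_rot: [0.0, 0.209, 0.978, 0.001]
contact_force: [0.4, -1.3, 0.4]
width: 0.0597
gripper_force: 0.0
sleeve top [0.57676043 0.09431709 0.10694058] 164
tip [0.57720191 0.0961323  0.11673774] 47
handle [0.56592056 0.17258842 0.08121593] 47 [0.56682022 0.17312005 0.08052093]
```

View pics/s3.png

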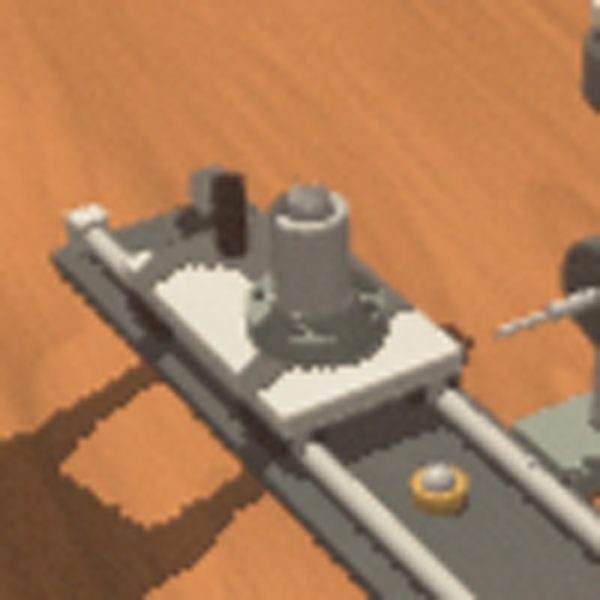

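The sleeve is seated: its rim is at 0.107 (62+45 mm), with the shaft tip showing in the bore at crop (308,205). Next I pinch the handle at about (0.566, 0.1735), with the fingers closing along the rail.

```bash
python3 -m pendant '[{"jaw":0.2,"tx":0.5,"ty":-2,"tz":0,"ax":0,"ay":0,"az":8},{"jaw":0.2,"tx":1,"ty":-5,"tz":0,"ax":0,"ay":0,"az":16},{"jaw":0.2,"tx":1.6,"ty":-8,"tz":0,"ax":0,"ay":0,"az":24},{"jaw":0.2,"tx":2.2,"ty":-11,"tz":0,"ax":0,"ay":0,"az":33},{"jaw":0.2,"tx":2.3,"ty":-12.3,"tz":0,"ax":0,"ay":0,"az":33},{"jaw":0.2,"tx":2.3,"ty":-12.3,"tz":0,"ax":0,"ay":0,"az":33},{"jaw":0.2,"tx":2.3,"ty":-12.3,"tz":0,"ax":0,"ay":0,"az":33},{"jaw":0.2,"tx":2.3,"ty":-12.3,"tz":-3,"ax":0,"ay":0,"az":33},{"jaw":0.2,"tx":2.3,"ty":-12.3,"tz":-6,"ax":0,"ay":0,"az":33},{"jaw":0.2,"tx":2.3,"ty":-12.3,"tz":-6,"ax":0,"ay":0,"az":33}]'
```

```text
clock: 14.68
position: [0.5634, 0.1747, 0.1216]
ee_rot: [-0.003, -0.075, 0.997, -0.0]
contact_force: [-0.1, 0.7, 0.7]
width: 0.0513
gripper_force: 0.0
```

```bash
python3 -m pendant '[{"jaw":0.2,"tx":0.2,"ty":0,"tz":-2,"ax":0,"ay":0,"az":0},{"jaw":0.2,"tx":0.2,"ty":0,"tz":-4,"ax":0,"ay":0,"az":0},{"jaw":0.2,"tx":0.2,"ty":0,"tz":-6,"ax":0,"ay":0,"az":0},{"jaw":0.2,"tx":0.2,"ty":0,"tz":-7,"ax":0,"ay":0,"az":0},{"jaw":0.2,"tx":0.2,"ty":0,"tz":-7,"ax":0,"ay":0,"az":0}]' | grep -E "pos|contact"
python3 -m pendant '[{"jaw":-0.1,"tx":0,"ty":0,"tz":0,"ax":0,"ay":0,"az":0},{"jaw":-0.3,"tx":0,"ty":0,"tz":0,"ax":0,"ay":0,"az":0},{"jaw":-0.5,"tx":0,"ty":0,"tz":0,"ax":0,"ay":0,"az":0},{"jaw":-1,"tx":0,"ty":0,"tz":0,"ax":0,"ay":0,"az":0},{"jaw":-1,"tx":0,"ty":0,"tz":0,"ax":0,"ay":0,"az":0},{"jaw":-1,"tx":0,"ty":0,"tz":0,"ax":0,"ay":0,"az":0},{"jaw":-1,"tx":0,"ty":0,"tz":0,"ax":0,"ay":0,"az":0}]' 30
```

```text
position: [0.5677, 0.1744, 0.0541]
contact_force: [-0.5, -0.7, 0.3]
clock: 16.18
position: [0.5678, 0.1741, 0.0544]
ee_rot: [0.0, -0.075, 0.997, 0.0]
contact_force: [-0.6, 0.7, 6.2]
width: 0.0145
gripper_force: 29.5
```

```bash
python3 -m pendant '[{"jaw":-1,"tx":0.07,"ty":-0.5,"tz":0,"ax":0,"ay":0,"az":0},{"jaw":-1,"tx":0.22,"ty":-1.5,"tz":0,"ax":0,"ay":0,"az":0},{"jaw":-1,"tx":0.38,"ty":-2.5,"tz":0,"ax":0,"ay":0,"az":0},{"jaw":-1,"tx":0.53,"ty":-3.5,"tz":0,"ax":0,"ay":0,"az":0},{"jaw":-1,"tx":0.68,"ty":-4.5,"tz":0,"ax":0,"ay":0,"az":0},{"jaw":-1,"tx":0.83,"ty":-5.5,"tz":0,"ax":0,"ay":0,"az":0},{"jaw":-1,"tx":0.98,"ty":-6.5,"tz":0,"ax":0,"ay":0,"az":0},{"jaw":-1,"tx":1.13,"ty":-7.5,"tz":0,"ax":0,"ay":0,"az":0},{"jaw":-1,"tx":1.28,"ty":-8.5,"tz":0,"ax":0,"ay":0,"az":0},{"jaw":-1,"tx":1.35,"ty":-9,"tz":0,"ax":0,"ay":0,"az":0}]'
python3 - <<'E'
from h import *
im=manip.get_image("top"); C=cloud(im)
m=(C[...,2]>.114)&(C[...,2]<.125)&(np.hypot(C[...,0]-.59,C[...,1]-.007)<.02); k=C[m]; print("tip",k.mean(0),len(k))
v,u=np.where(m);print(u.mean(),v.mean())
cv2.imwrite("pics/t3.png",cv2.resize(im["pixels"][110:220,170:290],(720,600)[:2],interpolation=cv2.INTER_CUBIC))
E
```

```text
clock: 17.42
position: [0.5814, 0.0875, 0.0544]
ee_rot: [0.001, -0.073, 0.997, 0.004]
contact_force: [-0.8, 18.2, 5.6]
width: 0.0151
gripper_force: 30.5
tip [0.59167841 0.00815971 0.11737739] 36
221.55555555555554 164.88888888888889
```

View pics/t3.png

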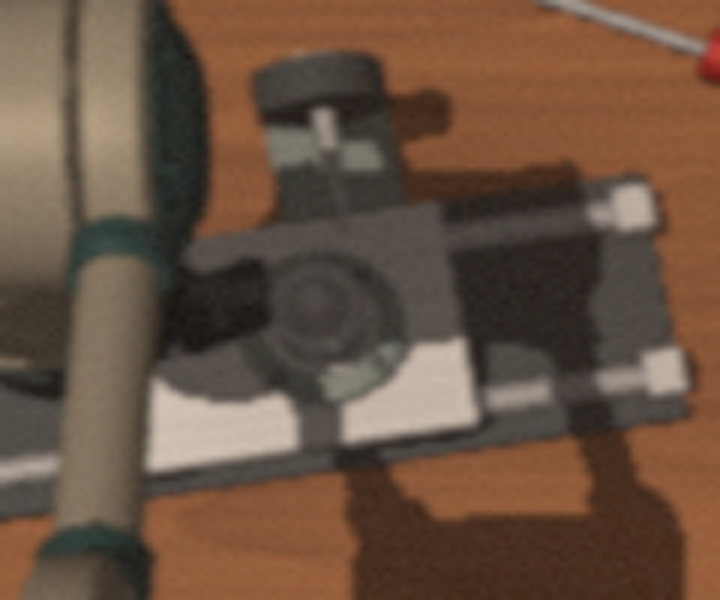

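```bash
python3 -m pendant '[{"jaw":-1,"tx":0,"ty":0,"tz":0,"ax":0,"ay":0,"az":0},{"jaw":-1,"tx":0,"ty":0,"tz":0,"ax":0,"ay":0,"az":0}]'
```

```text
clock: 17.73
position: [0.5814, 0.0872, 0.0544]
ee_rot: [0.001, -0.074, 0.997, 0.003]
contact_force: [-0.2, 9.9, 5.1]
width: 0.0152
gripper_force: 29.9
```

```bash
python3 -m pendant '[{"jaw":-1,"tx":0,"ty":0,"tz":0,"ax":0,"ay":0,"az":0},{"jaw":-1,"tx":0,"ty":0,"tz":0,"ax":0,"ay":0,"az":0},{"jaw":-1,"tx":0,"ty":0,"tz":0,"ax":0,"ay":0,"az":0},{"jaw":-1,"tx":0,"ty":0,"tz":0,"ax":0,"ay":0,"az":0}]'
python3 - <<'E'
from h import *
s=manip.get_state(); print(s["moment"],s["qpos"].round(3),s["effort"].round(2))
im=manip.get_image("side"); C=cloud(im)
cv2.imwrite("pics/s4.png",cv2.resize(im["pixels"][110:230,190:330],(700,600),interpolation=cv2.INTER_CUBIC))
E
```

```text
clock: 18.23
position: [0.5814, 0.0871, 0.0544]
ee_rot: [0.001, -0.074, 0.997, 0.003]
contact_force: [0.4, 10.0, 5.8]
width: 0.0151
gripper_force: 29.9
[ 1.44141833  0.07747666 -0.04278511] [ 0.027  0.442  1.728  0.007  0.971 -1.696] [-5.530e+00 -4.289e+01 -1.773e+01 -2.640e+00 -9.000e-02 -1.000e-02]
```

View pics/s4.png

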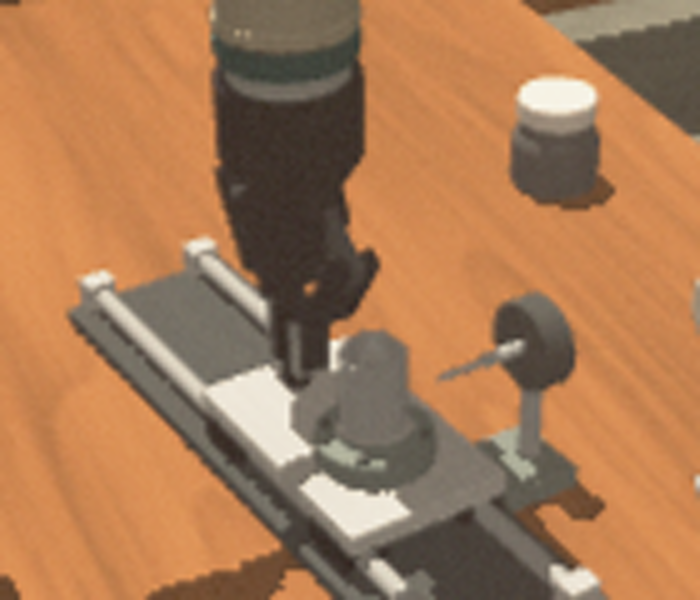

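The image shows nothing blocking: the fingers on the pin are at (300,345), and the sleeve is clear of the knuckle and the plunger tip at (440,378). I'll push on in small steps and watch the force.

```bash
for i in 1 2 3; do python3 -m pendant '[{"jaw":-1,"tx":0.015,"ty":-0.1,"tz":0,"ax":0,"ay":0,"az":0},{"jaw":-1,"tx":0.03,"ty":-0.2,"tz":0,"ax":0,"ay":0,"az":0},{"jaw":-1,"tx":0.03,"ty":-0.2,"tz":0,"ax":0,"ay":0,"az":0}]' | grep -E "pos|contact"; done
```

```text
position: [0.5815, 0.0869, 0.0544]
contact_force: [-1.1, 15.4, 6.3]
position: [0.5821, 0.083, 0.0544]
contact_force: [-1.3, 8.5, 5.4]
position: [0.5827, 0.0794, 0.0544]
contact_force: [0.1, 4.8, 5.1]
```

```bash
cat > st.py <<'E'
from h import *
im=manip.get_image("top"); C=cloud(im)
m=(C[...,2]>.114)&(C[...,2]<.125)&(np.hypot(C[...,0]-.593,C[...,1])<.03); k=C[m].mean(0)
d=np.array([.1485,-.989]); tip=np.array([.626,-.002])
print("shaft",k.round(4),"to go mm",1000*(tip-k[:2])@d)
E
python3 st.py
for i in 1 2; do python3 -m pendant '[{"jaw":-1,"tx":0.015,"ty":-0.1,"tz":0,"ax":0,"ay":0,"az":0},{"jaw":-1,"tx":0.03,"ty":-0.2,"tz":0,"ax":0,"ay":0,"az":0},{"jaw":-1,"tx":0.03,"ty":-0.2,"tz":0,"ax":0,"ay":0,"az":0}]' | grep -E "pos|contact"; done; python3 st.py
```

```text
shaft [0.5925 0.0009 0.1173] to go mm 7.8677819711240495
position: [0.5831, 0.0765, 0.0544]
contact_force: [0.0, 2.2, 4.9]
position: [0.5835, 0.0739, 0.0544]
contact_force: [0.8, 0.7, 4.8]
shaft [ 0.5938 -0.004   0.1173] to go mm 2.749444787586316
```

```bash
for i in 1 2 3; do python3 -m pendant '[{"jaw":-1,"tx":0.015,"ty":-0.1,"tz":0,"ax":0,"ay":0,"az":0},{"jaw":-1,"tx":0.015,"ty":-0.1,"tz":0,"ax":0,"ay":0,"az":0},{"jaw":-1,"tx":0.015,"ty":-0.1,"tz":0,"ax":0,"ay":0,"az":0}]' | grep -E "pos|contact"; done; python3 st.py
```

```text
position: [0.5837, 0.0728, 0.0544]
contact_force: [0.2, 1.1, 6.1]
position: [0.5838, 0.0721, 0.0544]
contact_force: [0.9, 1.4, 4.8]
position: [0.5839, 0.0718, 0.0544]
contact_force: [0.4, 3.0, 4.5]
shaft [ 0.593  -0.0041  0.1169] to go mm 2.8397488143997953
```

The force is rising again while the pin barely moves, so the carriage is in the detent. I'll release and check.

```bash
python3 -m pendant '[{"jaw":-1,"tx":-0.01,"ty":0.1,"tz":0,"ax":0,"ay":0,"az":0},{"jaw":-0.5,"tx":-0.01,"ty":0.1,"tz":0,"ax":0,"ay":0,"az":0},{"jaw":-0.2,"tx":-0.01,"ty":0.1,"tz":0,"ax":0,"ay":0,"az":0},{"jaw":0.1,"tx":-0.01,"ty":0.1,"tz":0,"ax":0,"ay":0,"az":0},{"jaw":0.1,"tx":-0.01,"ty":0.1,"tz":0,"ax":0,"ay":0,"az":0},{"jaw":0.1,"tx":-0.01,"ty":0.1,"tz":0,"ax":0,"ay":0,"az":0}]'
python3 st.py
python3 -m pendant '[{"jaw":0.1,"tx":0,"ty":0,"tz":2,"ax":0,"ay":0,"az":0},{"jaw":0.1,"tx":0,"ty":0,"tz":6,"ax":0,"ay":0,"az":0},{"jaw":0.1,"tx":0,"ty":0,"tz":11,"ax":0,"ay":0,"az":0},{"jaw":0.1,"tx":-3,"ty":5,"tz":13,"ax":0,"ay":0,"az":0},{"jaw":0.1,"tx":-7,"ty":9,"tz":13,"ax":0,"ay":0,"az":0},{"jaw":0.1,"tx":-10,"ty":14,"tz":13,"ax":0,"ay":0,"az":0},{"jaw":0.1,"tx":-13,"ty":19,"tz":13,"ax":0,"ay":0,"az":0},{"jaw":0.1,"tx":-13,"ty":19,"tz":13,"ax":0,"ay":0,"az":0}]'
python3 st.py
python3 - <<'E'
from h import *
im=manip.get_image("top"); C=cloud(im)
k=C[(np.hypot(C[...,0]-.582,C[...,1]-.073)<.025)&(C[...,2]>.074)&(C[...,2]<.09)]; print("handle",k.mean(0).round(4))
k=C[(np.hypot(C[...,0]-.594,C[...,1]+.005)<.022)&(C[...,2]>.09)&(C[...,2]<.113)]; print("rim",k.mean(0).round(4),len(k))
for n,x,y in(("ring",.444,-.1815),("thin",.467,-.3177)):
    k=C[(np.hypot(C[...,0]-x,C[...,1]-y)<.025)&(C[...,2]>.015)]; k=k[k[:,2]>k[:,2].max()-.008]; print(n,k.mean(0).round(4))
cv2.imwrite("pics/t4.png",cv2.resize(im["pixels"][110:220,140:290],(800,587),interpolation=cv2.INTER_CUBIC))
E
```

```text
clock: 22.18
position: [0.5828, 0.0719, 0.0538]
ee_rot: [-0.0, -0.075, 0.997, 0.0]
contact_force: [-0.0, 0.6, 0.2]
width: 0.0468
gripper_force: 0.0
shaft [ 0.5907 -0.0011  0.1172] to go mm 6.160088499953201
clock: 23.22
position: [0.4503, 0.2649, 0.184]
ee_rot: [-0.0, -0.078, 0.997, 0.001]
contact_force: [0.8, -0.4, 0.2]
width: 0.0469
gripper_force: 0.0
shaft [ 0.594  -0.0064  0.117 ] to go mm 0.40811585679363915
handle [0.5827 0.07   0.0824]
rim [ 0.5924 -0.0077  0.1065] 176
ring [ 0.4436 -0.1812  0.0191]
thin [ 0.4669 -0.3176  0.0454]
```

View pics/t4.png

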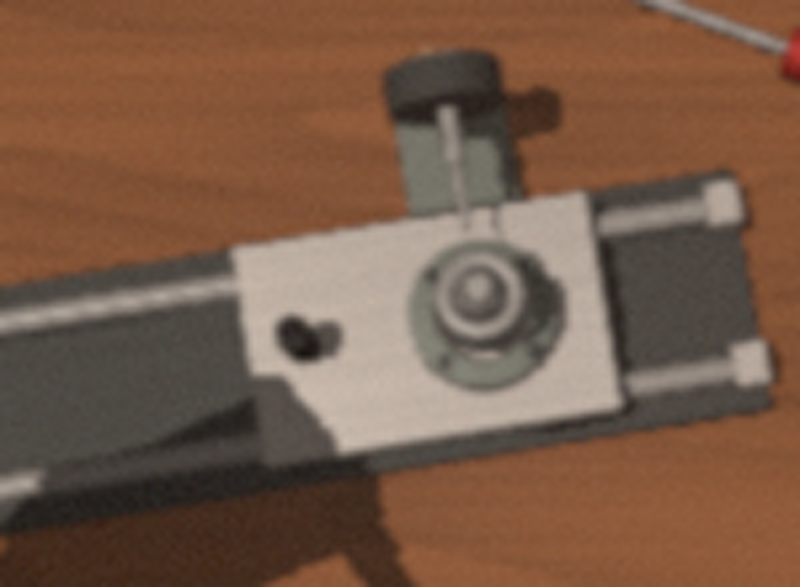

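The picture shows the shaft at (478,292) on the extended plunger line, within about 0.4 mm. The rim is still at 0.107 m, the bystanders are unmoved and the robot is clear.

```bash
python3 -c "
from rig import manip; print(manip.sign_off())"
```

```text
the job is handed in; nothing more can be done
None
```

The job is handed in: the big sleeve sits home on the shoulder, and the carriage is released at the gauge station with the shaft within about 0.4 mm of the gauge line. I judged the detent by feel and by position. The other two sleeves are where they were, and it took about 23 s.

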